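# Charge the wind-up radio at an even pace

## Task

Charge the wind-up radio beside the bunk: take its crank handle and turn it, anticlockwise as seen from the robot, until the needle of the charge meter on its far side points at the broad black bar, and by correcting your pace keep it on the bar for six seconds without a break; never let it swing past the end of the scale. Then ease off, let the needle come to rest at zero and let go of the crank, leaving the other things on the table alone.

Things in the scene. Friction and masses are not known exactly. Their poses are not given: they have to be found in the camera images.
- radio: Grey wind-up radio on a foot board (290 x 200 x 18 mm), screwed down. Origin: on the table under the cabinet's middle; x axis from crank side (back) to meter side (front), z up. Cabinet x -30..30, y -125..125, top z 228 mm, carrying handle above to z 258. Black dynamo box on the back: x -80..-30, y -105..5, top z 130. Crank and needle share one axis parallel to x at y -50, z 105 mm.
- hub (a point): Point on the crank axis at radio x -140, y -50, z 105 mm: centre of the circle of radius 48 mm on which knob_mid moves, in the plane across the radio's x axis.
- knob_mid (a point): Middle of the crank's black handle: a round grip 22 mm thick, 56 mm long, parallel to the radio's x axis; it spins freely on its pin, so a hand holding it need not turn. 60 mm from the dynamo box's face; the steel crank arm (22 mm wide, boss radius 13 mm on the axis) lies at radio x -101..-91. At the start the crank stands within 1.2 rad of upright.
- crank (a joint): Angle the crank has turned since the start (rad), no limits; grows anticlockwise as seen from the robot (handle's top goes towards radio +y), which drives the needle up the scale. Friction 0.04 N m plus 0.012 N m s/rad; the crank stays where it is left.
- needle: Black meter needle behind the clear window on the radio's front. Origin on its pivot (radio x 16, y -50, z 105 mm), z axis along the needle to its tip, x as the radio's. At zero it leans 0.75 rad from vertical towards radio -y; deflection d (rad) counts from there towards +y. It can be turned only through the crank: a magnetic drag drives it, a small counterweight draws it back.
- needle_tip (a point): Scale point of the needle, 90 mm from its pivot. Motion: d'' = k (w - d') - 4.84 sin d, w = crank speed in rad/s, k nominally 0.948 1/s but inversely as the needle's hidden mass (nominal 0.12 kg, times 0.55 to 1.5): w between 2.2 and 6 rad/s holds it on the bar. Left alone it swings with period 2.9 s and dies down with a time constant near 2.1 s.
- bar_mark (a point): Where needle_tip lies when the needle points at the middle of the broad black bar (20 mm wide) on the white dial: d = 0.9 rad, 0.15 rad from vertical towards radio +y. The thin ticks are at d = 0, 0.3, 0.6 and 1.3; the last is the end of the scale and no stop holds the needle there.
- zero_mark (a point): Where needle_tip lies at rest (zero, the outermost thin tick on the radio's -y side).
- pill_organiser: Bystander, loose: clear plastic pill organiser with seven flip lids, 152 x 40 x 26 mm, lying on the table on the -y side of the radio. Origin under its middle.
- phone_stand: Bystander, loose: black plastic phone stand, 95 x 75 x 112 mm, on the +y side of the radio. Origin under its middle.
- egg_cup: Bystander, loose: white ceramic egg cup, 48 mm wide, 62 mm high, about 0.2 m to the +y side of the crank. Origin under its middle.
- shoehorn: Bystander, loose: short aluminium shoehorn, 180 x 40 x 13 mm, lying about 0.2 m to the -y side of the crank. Origin under its middle.
- mug: Bystander, loose: blue ceramic mug, 80 mm wide, 85 mm high, about 0.3 m to the +y side of the crank. Origin under its middle.

How it is judged:
By the outcome, as a careful person would: the job done as asked, in the order asked, and still so for the second after the job is handed in, with the robot touching nothing.
It also fails if it takes over 69 s, if anything falls off the work surface, if the arm or the gripper's body presses on something with over 40 N, if the wrist force passes 120 N, or if a joint passes its speed limit or range.

## Robot

A 6-joint arm with a two-finger parallel gripper is mounted at the origin on the work surface. World frame = base frame: x ahead of the robot, y to its left, z up, the work surface at z = 0. Lengths are in m, angles in rad, forces in N, time in s.
With the tool pointing down it reaches from about 0.375 to 0.975 m from the base axis. Payload 3.8 kg.
Tool frame: the origin (TCP) lies at the very end of the fingers, on their centre line; the grasp point (between the pads) lies 19 mm behind it; z points along the fingers, y is the line along which they close (so a half turn about z gives the same grasp; the last joint's range is limited). The gripper opens to 85 mm and grips with 20 to 120 N. Pads are 22 mm wide; open, the fingers measure 114 mm over their backs; the gripper's body (76 mm by 85 mm) begins 54 mm behind the grasp point. The pads swing forward as they close: fully open they stand 13 mm farther back than shut.
Start: joints at [1.176, 0.264, 1.604, -0, 1.274, -0.037], TCP at [0.236, 0.632, 0.231] pointing down, gripper open.
Joint ranges: [-2.63, 2.63], [-0.94, 2.18], [0.31, 2.57], [-1.31, 4.45], [0, 2.66], [-2.55, 2.55]. Speed limits (rad/s): [2.57, 2.57, 3.14, 3.14, 3.14, 3.14].

## Interface

Orientations are given as a rotation vector (axis times angle).
In Python, from workcell import bot, vision gives the robot as it stands. The module is installed in compiled form; this text tells all that it offers.
- The arm moves only by the tool play_rows, never from a script. Its argument "moves" is a list that holds one entry, the list of rows, each a list of 7 numbers: the turn, a rotation vector about the tool's x, y, z as a fraction of full scale, then the shift along the tool's x, y, z as a fraction of full scale, then the finger opening in mm, from 0 to 85.4. In form: [[[ax, ay, az, x, y, z, jaw], ...]]. A call has 1 to 5 rows; each row shifts and turns the commanded pose from where the row before left it, along the tool's axes as they then stand; what a row does not reach is not made up. Full scale, the value 1, is 0.1 m for a shift and 0.5 rad for a turn. A row lasts 1/12 s, in which the tool goes at most 41.7 mm and 7.16 degrees, less where a joint would pass 70% of its speed; a pose out of reach is approached as far as the arm can. A call with a number of a shift or a turn outside -1 to 1 is refused whole. A call with a gripper value outside its range is refused whole. The fingers move at their own pace and stop on an object; "newtons" is the grip in N (left out, the last holds). Time passes only in rows, so rows that do not move let the fingers close. It gives the time, the measured TCP pose, the force, the opening and the grip force at its end, in the units of the state.
- bot.read_state(): the state, without advancing time (a new reading comes with each control period).
- vision.read_camera(name): name is "side" or "top" or "wrist"; returns a dict with "image" (420x560x3 uint8, red, green, blue), "depth" (420x560 float32, m along the optical axis (not along the pixel's ray), 0 where there is no reading), "K" (3x3 intrinsics, pixels), "dist" ([k1, k2, p1, p2, k3] as OpenCV has them; the pictures are not rectified), "R" (3x3) and "t" (3): a world point X has camera coordinates R X + t. Camera axes: x right, y down, z forward; pixel columns grow to the right and rows downward; lengths in m; the calibration is good to about 2 mm. A picture is of the moment at which its call begins.
- bot.finish_job(): hands the job in; it is judged then, once.
The state is a dict: "time": time; "q": joint angles; "joint_vel": joint speeds; "joint_torque": joint torques, N m; "tool_pos": TCP position; "tcp_rot": TCP orientation; "wrist_force": force on the tool from outside, world axes, zero at the start; "torque": the same for the moment, N m; "width": opening from 0.0 (shut) to 1.0 (fully open); "grip_force": force on a finger pad.
Only numpy, scipy, OpenCV 4.12 (cv2) and the standard library are available. Lean on these libraries where they do the work, as an engineer would, in place of code of your own. Each camera call takes 0.05 s, during which the arm holds its last target. There are 200 camera calls.

## Working session

There is one attempt and no reset: what is moved stays moved. The work goes in short steps, Python scripts to look and compute and a tool call to move; the robot and the scene stay as the last step left them, time stands still between calls to the robot, and variables do not carry over. Pictures are saved under pics/ and viewed, at most 10 in all, crops included, and the job is handed in when it is done.

Besides the shell and the picture viewer there is one more tool, called after "Emit:" by a JSON object that holds its "op" and its "data". play_rows: Moves the arm, as the interface text tells. Its arguments: {"type":"object","properties":{"moves":{"type":"array","items":{"type":"array","items":{"type":"array","items":{"type":"number"}}}},"newtons":{"type":"number"}},"required":["moves"]}

```bash
mkdir -p pics; ls; python3 - <<'E'
from workcell import bot, vision
import cv2,numpy as np
s=bot.read_state()
for k,v in s.items(): print(k,np.round(v,4))
for n in ("side","top"):
    c=vision.read_camera(n); cv2.imwrite(f"pics/{n}0.png",c["image"][:,:,::-1]); np.savez(f"{n}0.npz",**c)
    print(n,c["K"].tolist(),c["dist"],np.round(-c["R"].T@c["t"],3),np.round(c["R"],3).tolist())
E
```

```text
pics
time 0.0
q [ 1.1761  0.2648  1.6054 -0.      1.2737 -0.0369]
joint_vel [ 0.0014  0.0017 -0.0009 -0.0001 -0.0001 -0.0002]
joint_torque [-4.00000e-04 -5.15120e+01 -3.67306e+01 -0.00000e+00  1.31000e-02
 -0.00000e+00]
tool_pos [0.2361 0.6316 0.2299]
tcp_rot [-0.559  -3.091   0.0035]
wrist_force [-0.3395 -0.0088  0.2984]
torque [-0.0104  0.023  -0.0149]
grip_force 0.0
width 1.0023
side [[539.487460724645, 0.0, 286.5152647582474], [0.0, 539.487460724645, 209.8046900275738], [0.0, 0.0, 1.0]] [-0.05750317  0.          0.          0.          0.        ] [1.069 0.652 0.96 ] [[-0.769, 0.639, -0.004], [0.452, 0.539, -0.711], [-0.452, -0.549, -0.704]]
top [[396.81209754447616, 0.0, 283.2402119984134], [0.0, 396.81209754447616, 200.15947394295196], [0.0, 0.0, 1.0]] [-0.04377272  0.          0.          0.          0.        ] [0.363 0.022 0.942] [[0.133, -0.991, -0.003], [-0.966, -0.128, -0.226], [0.224, 0.033, -0.974]]
```

View pics/side0.png

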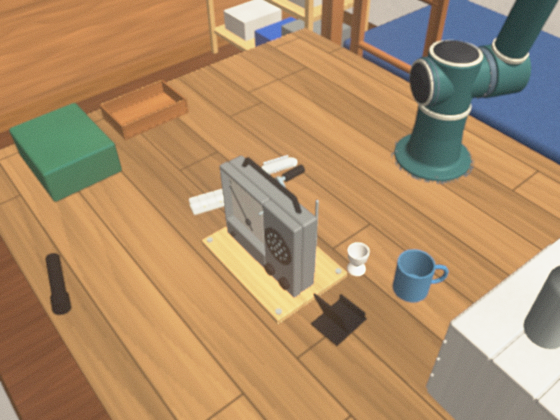

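View pics/top0.png

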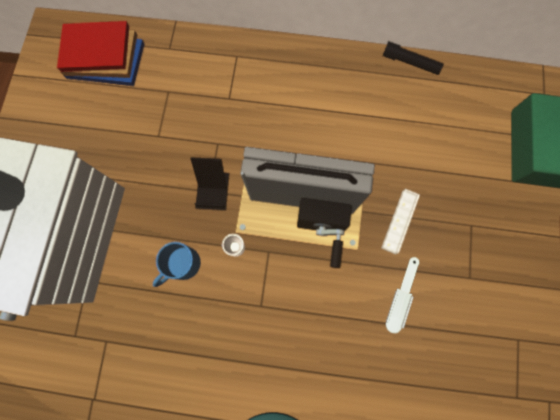

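The side picture shows the radio's meter face (dial at about 245,215) with the needle leaning left. The top picture shows the crank knob at about (337,253), cabinet top around (305,165) and dynamo box at (325,214). Next I'll fit the poses from depth.

```bash
cat > h.py <<'E'
import numpy as np, cv2
def cloud(c):
    h,w=c["depth"].shape; u,v=np.meshgrid(np.arange(w),np.arange(h))
    p=cv2.undistortPoints(np.stack([u,v],-1).reshape(-1,1,2).astype(np.float64),c["K"],c["dist"]).reshape(h,w,2)
    d=c["depth"][...,None]; X=np.concatenate([p*d,d],-1)
    return (X-c["t"])@c["R"]
def proj(c,P):
    r,_=cv2.Rodrigues(np.array(c["R"],float)); return cv2.projectPoints(np.array(P,float).reshape(-1,1,3),r,np.array(c["t"],float),c["K"],c["dist"])[0].reshape(-1,2)
E
python3 - <<'E'
from h import *
for n in ("side","top"):
    c=dict(np.load(n+"0.npz")); X=cloud(c); z=X[...,2]
    m=(z>.222)&(z<.233)&(X[...,0]>.4)&(X[...,0]<.9)&(abs(X[...,1])<.3)&(c["depth"]>0)
    r=cv2.minAreaRect((X[m][:,:2]*1000).astype(np.float32)); print(n,m.sum(),r,z[m].mean())
    b=(z>.012)&(z<.023)&(X[...,0]>.4)&(X[...,0]<.9)&(abs(X[...,1])<.3)&(c["image"][...,0]>190)&(c["depth"]>0)
    print(" board",b.sum(),cv2.minAreaRect((X[b][:,:2]*1000).astype(np.float32)))
    np.save(n+"X.npy",X)
    if n=="top":
        for (u,v) in [(337,243),(337,253),(337,262),(320,231),(340,232),(310,200),(235,244),(177,260),(405,220),(400,310),(210,190)]: print(u,v,np.round(X[v,u],3),c["image"][v,u])
        img=cv2.resize(c["image"][190:280,280:400,::-1],None,fx=6,fy=6,interpolation=cv2.INTER_CUBIC); cv2.imwrite("pics/top_crop.png",img)
E
```

```text
side 2307 ((595.314453125, 10.575813293457031), (65.64124298095703, 252.56227111816406), 1.0625518560409546) 0.22745434801516884
 board 4131 ((564.3209228515625, -51.19770812988281), (430.0400085449219, 242.37298583984375), 89.9124526977539)
top 3345 ((588.7869262695312, 8.440727233886719), (250.0789337158203, 66.93240356445312), 89.46710205078125) 0.2278461313349801
 board 2877 ((538.1621704101562, -47.059173583984375), (409.9416809082031, 235.22682189941406), 84.26074981689453)
337 243 [ 0.471 -0.069  0.154] [52 44 38]
337 253 [ 0.452 -0.072  0.151] [48 40 33]
337 262 [ 0.434 -0.073  0.153] [43 35 29]
320 231 [ 0.497 -0.035  0.12 ] [174 183 184]
340 232 [ 0.495 -0.073  0.152] [165 167 156]
310 200 [ 0.558 -0.006  0.129] [41 35 30]
235 244 [0.456 0.15  0.026] [247 244 234]
177 260 [0.402 0.282 0.007] [ 86 134 171]
405 220 [ 0.564 -0.237  0.026] [237 233 219]
400 310 [ 0.358 -0.246  0.006] [226 231 222]
210 190 [0.58  0.234 0.007] [39 31 27]
```

View pics/top_crop.png

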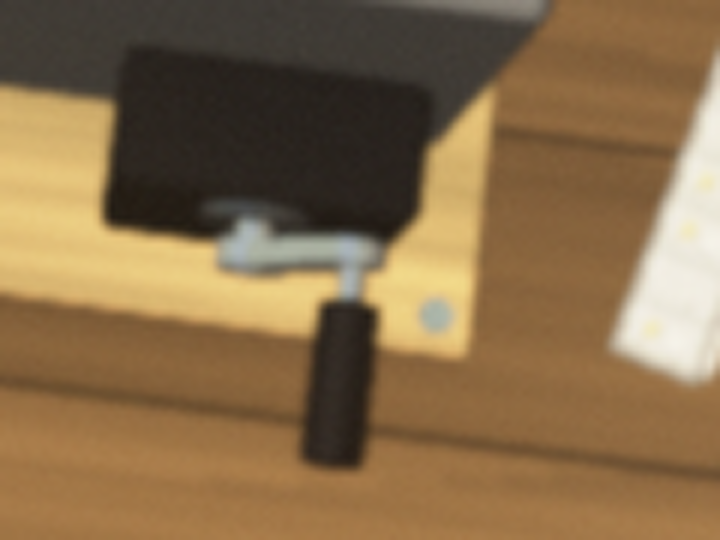

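```bash
python3 - <<'E'
from h import *
from scipy.optimize import least_squares
S=np.load("sideX.npy").reshape(-1,3);T=np.load("topX.npy").reshape(-1,3)
def loc(P,p):
    c,s=np.cos(p[2]),np.sin(p[2]); d=P[:,:2]-p[:2]; return np.c_[d@[c,s],d@[-s,c],P[:,2]]
p=np.array([.592,.010,.02])
for it in range(8):
    r=.012 if it<4 else .006
    def sel(P,ax,val,lim):
        L=loc(P,p); m=abs(L[:,ax]-val)<r
        for a,lo,hi in lim: m&=(L[:,a]>lo)&(L[:,a]<hi)
        return P[m]
    sets=[(sel(T,0,-.03,[(1,-.11,.11),(2,.14,.215)]),0,-.03),(sel(S,0,.03,[(1,-.11,.11),(2,.04,.215)]),0,.03),(sel(S,1,.125,[(0,-.022,.022),(2,.04,.215)]),1,.125),
      (sel(T,0,-.08,[(1,-.1,0),(2,.03,.12)]),0,-.08)]
    f=lambda q:np.concatenate([(loc(P,q)[:,a]-v)/max(len(P),1)**.5 for P,a,v in sets if len(P)])
    p=least_squares(f,p,loss="soft_l1",f_scale=.0003).x
print(p,[(len(P),round(float(np.median(loc(P,p)[:,a]-v)),4)) for P,a,v in sets])
# side top-face points y extents & knob
c=dict(np.load("top0.npz"))
L=loc(T,p).reshape(420,560,3)
k=(L[...,0]<-.115)&(L[...,0]>-.18)&(L[...,2]>.06)&(abs(L[...,1]+.05)<.08)
print("knob",k.sum(),np.percentile(L[k],[2,50,98],axis=0).round(4).tolist())
Lk=np.median(L[k],0); print("knob angle from up to +y", np.arctan2(Lk[1]+.05,Lk[2]-.011-.105), np.hypot(Lk[1]+.05,Lk[2]-.011-.105))
m=(L[...,2]>.222)&(L[...,2]<.233)&(abs(L[...,0])<.025)&(abs(L[...,1])<.2);print("top y ext",np.percentile(L[m][:,1],[1,50,99]))
cs,sn=np.cos(p[2]),np.sin(p[2]); R=np.array([[cs,-sn,0],[sn,cs,0],[0,0,1]]); o=np.r_[p[:2],0]
print("hub",o+R@[-.14,-.05,.105]); np.savez("radio.npz",R=R,o=o)
for n in("side","top"):
    c=dict(np.load(n+"0.npz")); P=[[.016,-.05,.105]]+[[.016,-.05+.09*np.sin(d-.75),.105+.09*np.cos(d-.75)] for d in (0,.3,.6,.9,1.3)]+[[-.14,-.05,.105],[-.03,-.125,.228],[-.03,.125,.228],[.03,.125,.228]]
    print(n,proj(c,o+np.array(P)@R.T).round(1).tolist())
c=dict(np.load("side0.npz")); cv2.imwrite("pics/dial.png",cv2.resize(c["image"][160:270,205:305,::-1],None,fx=5,fy=5,interpolation=cv2.INTER_CUBIC))
E
```

```text
[ 0.592498    0.00877302 -0.02089047] [(1053, -0.0004), (3255, 0.0007), (922, 0.0001), (212, -0.0002)]
knob 291 [[-0.1674, -0.0939, 0.1422], [-0.1417, -0.0831, 0.1498], [-0.1162, -0.0733, 0.154]]
knob angle from up to +y -0.7749236926858302 0.0472920260506232
top y ext [-0.12240276 -0.00213277  0.12198527]
hub [ 0.4514841  -0.03829161  0.105     ]
side [[248.1, 221.0], [230.1, 184.3], [235.4, 184.4], [242.1, 188.0], [249.6, 194.8], [259.4, 207.8], [302.5, 190.9], [242.1, 152.4], [317.9, 216.6], [293.4, 231.1]]
top [[327.9, 182.6], [361.4, 178.3], [351.7, 174.5], [339.5, 171.4], [325.9, 169.4], [308.7, 168.8], [318.4, 253.3], [371.8, 194.3], [239.2, 174.6], [244.8, 144.8]]
```

View pics/dial.png

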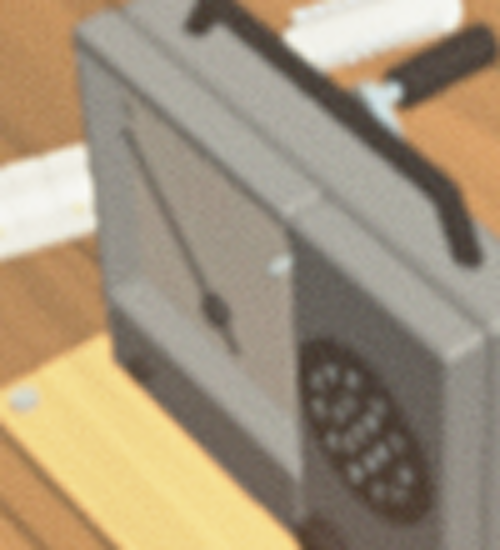

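The dial crop shows the needle pivot at (248,221) and the tip at (230,186) in full-image pixels. My projection for zero agrees. Next: a needle reader and a check of path clearance.

```bash
cat >> h.py <<'E'
try: _r=np.load("radio.npz"); R,o=_r["R"],_r["o"]
except Exception: pass
def needle(c):
    """deflection d by darkest line from pivot on the side image"""
    g=cv2.GaussianBlur(c["image"].mean(-1).astype(np.float32),(0,0),.6)
    ds=np.arange(-.5,1.6,.01); rs=np.linspace(.025,.084,40); A,B=np.meshgrid(ds-.75,rs,indexing="ij")
    P=np.stack([np.full_like(A,.016),-.05+B*np.sin(A),.105+B*np.cos(A)],-1).reshape(-1,3)
    uv=proj(c,o+P@R.T).astype(np.float32).reshape(len(ds),len(rs),2)
    v=cv2.remap(g,uv[...,0].copy(),uv[...,1].copy(),cv2.INTER_LINEAR).mean(1)
    bg=np.convolve(np.pad(v,15,mode="edge"),np.ones(31)/31,"valid"); s=v-bg
    i=int(s.argmin()); a=slice(max(i-5,0),i+6); w=np.clip(-s[a]+s[a].max(),0,None)
    return float((ds[a]*w).sum()/w.sum()), float(s[i]), float(s[np.abs(ds-ds[i])>.15].min())
E
python3 - <<'E'
from h import *
c=dict(np.load("side0.npz")); print("needle",needle(c))
X=np.r_[np.load("sideX.npy").reshape(-1,3),np.load("topX.npy").reshape(-1,3)]
X=X[np.isfinite(X).all(1)]
a=np.array([.236,.632]); b=np.array([.44,-.074])
for t in np.linspace(0,1,9):
    q=a+(b-a)*t; m=np.hypot(*(X[:,:2]-q).T)<.1; print(q.round(3),m.sum(),X[m][:,2].max().round(3) if m.any() else None)
kn=.048*np.array([np.sin(-.775),np.cos(-.775)])
print("grasp pt",o+R@[-.152,-.05+kn[0],.105+kn[1]])
E
```

```text
needle (-0.08507458656787736, -5.268848050025227, -2.138966221963244)
[0.236 0.632] 2245 0.183
[0.262 0.544] 6097 0.245
[0.287 0.456] 11209 0.245
[0.312 0.367] 11374 0.243
[0.338 0.279] 10503 0.09
[0.364 0.191] 9669 0.09
[0.389 0.103] 10735 0.942
[0.414 0.014] 9687 0.942
[ 0.44  -0.074] 7556 0.155
grasp pt [ 0.43878514 -0.07161999  0.13929221]
```

```bash
python3 - <<'E'
from h import *
c=dict(np.load("side0.npz"))
g=c["image"].mean(-1)
ds=np.arange(-.4,1.5,.1)
for r in (.03,.05,.07,.085):
    A=ds-.75;uv=proj(c,o+np.stack([np.full_like(A,.016),-.05+r*np.sin(A),.105+r*np.cos(A)],-1)@R.T).astype(np.float32)
    print(r,cv2.remap(g.astype(np.float32),uv[:,0].copy(),uv[:,1].copy(),1).ravel().round().astype(int))
print(g[180:224,222:262:1].astype(int)[::3])
E
```

```text
0.03 [132 124 120 119 125 135 143 147 148 149 149 149 147 148 147 149 150 147
 148]
0.05 [149 139 124 118 126 140 149 147 147 149 148 148 147 150 145 148 146 147
 149]
0.07 [147 144 135 117 130 144 147 150 148 147 146 146 148 144 148 148 151 148
 163]
0.085 [144 146 141 117 125 146 146 147 148 141 141 135 139 144 148 148 150 149
 194]
[[140 142 136 143 140 141 140 131 131 138 135 119 118 121 143 156 167 169
  166 168 169 166 164 168 163 161 154 149 146 151 158 164 167 168 171 166
  164 166 166 167]
 [132 140 141 144 145 146 145 141 133 131 146 150 142 139 123 118 123 136
  152 163 166 169 169 168 167 169 169 167 168 157 147 145 150 151 165 167
  168 168 169 163]
 [128 136 148 144 143 145 139 117 115 124 141 148 145 147 148 149 144 137
  118 117 126 147 161 167 168 169 165 170 170 169 166 166 161 153 144 145
  150 160 161 168]
 [167 142 143 144 143 146 146 140 131 115 121 139 149 145 150 145 151 150
  142 143 134 122 117 121 140 156 167 170 165 168 168 166 168 166 168 164
  155 149 142 150]
 [187 145 139 144 145 142 139 143 141 136 128 110 134 142 149 146 150 146
  148 147 145 147 147
[... 1042 characters left out ...]
 148 148 151
  148 146 149 153]
 [140 132 127 128 140 144 148 148 143 142 144 148 149 151 149 151 150 149
  150 147 132 115 119 138 148 152 150 146 145 151 149 147 148 150 148 148
  156 180 193 195]
 [137 138 136 127 132 142 142 148 152 153 159 158 156 152 151 150 145 149
  150 153 153 142 120 112 131 144 150 149 150 151 148 149 149 150 146 150
  148 146 147 155]
 [142 141 136 124 126 137 154 162 163 168 164 161 166 166 160 159 152 146
  146 152 152 151 140 115  88  89 101 128 144 148 149 149 151 147 144 151
  149 149 149 155]
 [141 142 140 136 122 105 108 118 139 153 160 166 168 167 165 163 163 165
  156 152 149 150 139 119  91  79  87  92 103 131 148 149 147 150 149 148
  147 154 146 153]]
```

Emit:
{"op": "play_rows", "data": {"moves": [[[0,0,-0.2,0,0,-0.4,60],[0,0,-0.2,0,0,-0.4,60],[0,0,-0.2,0,0,-0.3,60],[0,0,-0.074,0,0,0,60],[0,0,0,0,0,0,60]]], "newtons": 40}}

```text
time: 0.52
tool_pos: [0.2368, 0.6334, 0.3446]
tcp_rot: [0.031, 3.139, 0.008]
wrist_force: [-0.1, 0.3, -0.2]
width: 0.702
grip_force: 0.0
```

Emit:
{"op": "play_rows", "data": {"moves": [[[0,0,0,-0.108,-0.35,0,60],[0,0,0,-0.108,-0.35,0,60],[0,0,0,-0.108,-0.35,0,60],[0,0,0,-0.108,-0.35,0,60],[0,0,0,-0.108,-0.35,0,60]]]}}

```text
time: 0.93
tool_pos: [0.2862, 0.4537, 0.3384]
tcp_rot: [-0.034, -3.139, 0.006]
wrist_force: [1.8, 0.0, -0.7]
width: 0.703
grip_force: 0.0
```

Emit:
{"op": "play_rows", "data": {"moves": [[[0,0,0,-0.108,-0.35,0,60],[0,0,0,-0.108,-0.35,0,60],[0,0,0,-0.108,-0.35,0,60],[0,0,0,-0.108,-0.35,0,60],[0,0,0,-0.108,-0.35,0,60]]]}}

```text
time: 1.35
tool_pos: [0.3362, 0.2778, 0.3389]
tcp_rot: [-0.034, -3.138, 0.004]
wrist_force: [0.6, -0.2, -0.2]
width: 0.701
grip_force: 0.0
```

Emit:
{"op": "play_rows", "data": {"moves": [[[0,0,0,-0.108,-0.35,0,60],[0,0,0,-0.108,-0.35,0,60],[0,0,0,-0.108,-0.35,0,60],[0,0,0,-0.108,-0.35,0,60],[0,0,0,-0.108,-0.35,0,60]]]}}

```text
time: 1.77
tool_pos: [0.3864, 0.1021, 0.3392]
tcp_rot: [-0.034, -3.138, 0.001]
wrist_force: [1.5, 0.2, 0.2]
width: 0.704
grip_force: 0.0
```

Emit:
{"op": "play_rows", "data": {"moves": [[[0,0,0,-0.108,-0.35,0,60],[0,0,0,-0.108,-0.35,0,60],[0,0,0,-0.108,-0.35,0,60],[0,0,0,-0.108,-0.35,0,60],[0,0,0,0,0,0,60]]]}}

```text
time: 2.18
tool_pos: [0.4276, -0.0423, 0.3388]
tcp_rot: [-0.045, -3.138, 0.004]
wrist_force: [0.3, -0.1, -0.7]
width: 0.706
grip_force: 0.0
```

Emit:
{"op": "play_rows", "data": {"moves": [[[0,0,0,-0.06,-0.145,0.3,60],[0,0,0,-0.06,-0.145,0.35,60],[0,0,0,0,0,0.35,60],[0,0,0,0,0,0.3,60],[0,0,0,0,0,0,60]]]}}

```text
time: 2.6
tool_pos: [0.4327, -0.0648, 0.2024]
tcp_rot: [-0.035, -3.125, -0.005]
wrist_force: [-1.7, 0.1, -1.2]
width: 0.703
grip_force: 0.0
```

```bash
sed -i 's/^    uv=proj(c,o+P@R.T).astype(np.float32).reshape.*/    uv=(proj(c,o+P@R.T)+[-1,.5]).astype(np.float32).reshape(len(ds),len(rs),2)/; s/^    bg=.*/    bg=cv2.medianBlur(v.reshape(-1,1).repeat(5,1).astype(np.uint8),61)[:,2].astype(float); s=v-bg/' h.py
python3 - <<'E'
from h import *
from workcell import bot,vision
print("needle",needle(dict(np.load("side0.npz"))))
s=bot.read_state(); print(s["time"],s["q"],s["tool_pos"],s["tcp_rot"])
c=vision.read_camera("wrist"); cv2.imwrite("pics/wrist1.png",c["image"][:,:,::-1])
E
```

```text
needle (0.015670032092990668, -12.429977416992188, -0.172943115234375)
2.6 [-2.05720349e-01 -1.66001608e-01  2.10804613e+00  1.54410570e-04
  1.21608580e+00 -1.75391296e+00] [ 0.43265402 -0.06479518  0.20239924] [-0.03540763 -3.12518952 -0.00521428]
```

View pics/wrist1.png

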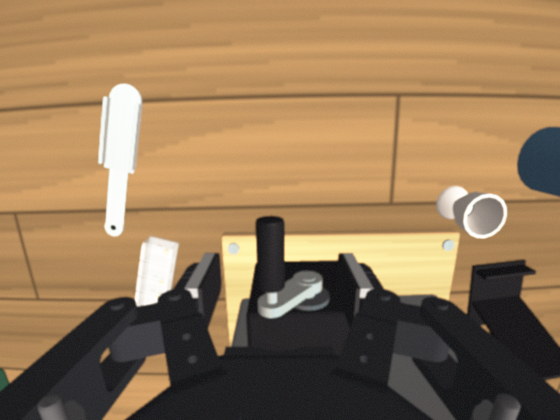

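Emit:
{"op": "play_rows", "data": {"moves": [[[0,0,0,0,0,0,60],[0,0,0,0,0,0,60]]]}}

```text
time: 2.82
tool_pos: [0.4403, -0.066, 0.2132]
tcp_rot: [0.032, 3.139, -0.001]
wrist_force: [-0.3, -0.4, 0.4]
width: 0.704
grip_force: 0.0
```

Emit:
{"op": "play_rows", "data": {"moves": [[[0,0,0,0.015,-0.056,0.25,60],[0,0,0,0,0,0.25,60],[0,0,0,0,0,0.25,60],[0,0,0,0,0,0.182,60],[0,0,0,0,0,0,60]]]}}

```text
time: 3.23
tool_pos: [0.4363, -0.0712, 0.1166]
tcp_rot: [-0.032, -3.138, -0.001]
wrist_force: [-0.6, 0.1, 0.1]
width: 0.7
grip_force: 0.0
```

Emit:
{"op": "play_rows", "data": {"moves": [[[0,0,0,0,0,0,45],[0,0,0,0,0,0,45],[0,0,0,0,0,0,45]]]}}

```text
time: 3.48
tool_pos: [0.4397, -0.072, 0.1207]
tcp_rot: [0.032, 3.137, -0.002]
wrist_force: [0.3, -0.3, 0.5]
width: 0.523
grip_force: 0.0
```

```bash
python3 - <<'E'
from h import *
from workcell import bot,vision
s=bot.read_state(); print(s["q"])
c=vision.read_camera("wrist"); cv2.imwrite("pics/wrist2.png",c["image"][:,:,::-1])
c=vision.read_camera("side"); print(needle(c))
E
```

```text
[-2.18309524e-01 -7.98278712e-02  2.19360701e+00 -1.86697073e-05
  1.02307516e+00 -1.76849318e+00]
(0.01471609718671405, -12.716842651367188, 0.02545166015625)
```

View pics/wrist2.png

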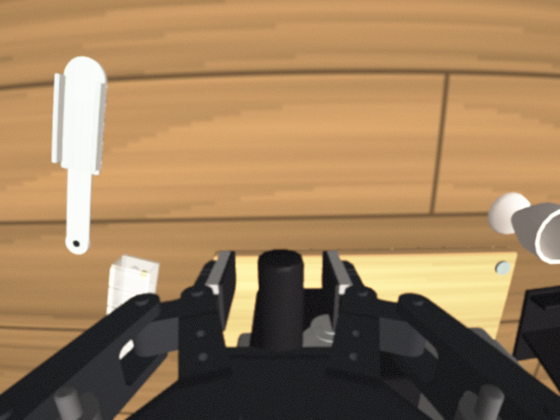

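The knob (end at 281,260) sits centred between the pads (about 222 and 338). Closing.

Emit:
{"op": "play_rows", "data": {"moves": [[[0,0,0,0,0,0,10],[0,0,0,0,0,0,10],[0,0,0,0,0,0,10],[0,0,0,0,0,0,10],[0,0,0,0,0,0,10]]], "newtons": 40}}

```text
time: 4.0
tool_pos: [0.4378, -0.0718, 0.1184]
tcp_rot: [0.033, 3.141, -0.0]
wrist_force: [-0.0, -0.7, 1.2]
width: 0.246
grip_force: 39.0
```

```bash
python3 - <<'E'
from h import *
from workcell import bot,vision
s=bot.read_state(); print({k:np.round(v,4).tolist() for k,v in s.items()})
g=R.T@(np.array(s["tool_pos"])+[0,0,.019]-o); print("grasp local",g, "ang",np.arctan2(g[1]+.05,g[2]-.105),np.hypot(g[1]+.05,g[2]-.105))
Rt=cv2.Rodrigues(np.array(s["tcp_rot"],float))[0]; print((R.T@Rt).round(3))
E
```

```text
{'time': 4.0, 'q': [-0.2187, -0.0779, 2.1967, -0.0001, 1.022, -1.7685], 'joint_vel': [-0.0006, 0.0018, 0.0017, -0.0007, -0.0026, 0.0016], 'joint_torque': [0.141, -27.8895, -31.8786, 0.0381, 0.2311, -0.0272], 'tool_pos': [0.4378, -0.0718, 0.1184], 'tcp_rot': [0.0328, 3.1406, -0.0004], 'wrist_force': [-0.033, -0.6959, 1.2213], 'torque': [-0.0548, -0.1343, -0.0184], 'grip_force': 38.9575, 'width': 0.2462}
grasp local [-0.1529324  -0.08380301  0.13736563] ang -0.8071177177527318 0.04679933767713324
[[-1.    -0.     0.001]
 [-0.     1.    -0.   ]
 [-0.001 -0.    -1.   ]]
```

```bash
cat > step.py <<'E'
import json,sys,os
from h import *
from scipy.interpolate import interp1d
from scipy.optimize import least_squares
from workcell import bot,vision
F="st.json"; DT=1/12; G=4.84; B=.015
def load():
    if os.path.exists(F): return json.load(open(F))
    return dict(T=[bot.read_state()["time"]],P=[-.785],M=[],A=[],pend=[],k=.948)
def sim(S,k,tend,lag=.05,h=.005):
    T=np.array(S["T"])+lag; t=np.arange(T[0]-.1,tend+h,h)
    w=np.gradient(np.interp(t,T,S["P"]),h); w=np.convolve(np.pad(w,8,mode="edge"),np.ones(17)/17,"valid")
    d=v=0.; D=[];V=[]
    for x in w:
        v+=h*(k*(x-v)-G*np.sin(d)); d+=h*v; D.append(d);V.append(v)
    return t,np.array(D),np.array(V),w
def commit(S):   # rows of the last plan have been played; time stamps end at the present
    if S["pend"]:
        t=bot.read_state()["time"]; n=len(S["pend"]); 
        S["T"]+= [t-n*DT] if t-n*DT>S["T"][-1]+1e-3 else []; S["P"]+=[S["P"][-1]] if len(S["T"])>len(S["P"]) else []
        S["T"]+=[t-(n-1-i)*DT for i in range(n)]; S["P"]+=S["pend"]; S["pend"]=[]
def measure(S):
    s=bot.read_state(); g=R.T@(np.array(s["tool_pos"])+[0,0,.019]-o)
    a=np.arctan2(g[1]+.05,g[2]-.105); e=(a-S["P"][-1]+np.pi)%(2*np.pi)-np.pi
    d,c,c2=needle(vision.read_camera("side")); S["M"].append([s["time"],d-B])
    print("t %.2f d %.3f (%.0f/%.0f) lag %.3f rad, r %.4f, x %.4f F %s grip %.0f"%(s["time"],d-B,c,c2,e,np.hypot(g[1]+.05,g[2]-.105),g[0],np.round(s["wrist_force"],1),s["grip_force"]))
def fit(S):
    M=np.array(S["M"])
    def f(p):
        t,D,V,w=sim(S,p[0],M[-1,0],p[1]); return np.r_[np.interp(M[:,0],t,D)-M[:,1],(p[1]-.05)*.3,(p[0]-.948)*.01]
    r=least_squares(f,[S["k"],.05],bounds=([.5,0],[2,.2]),diff_step=.01); S["k"]=r.x[0]; S["lag"]=r.x[1]
    print("k %.3f lag %.3f resid"%tuple(r.x),np.round(r.fun[:-2][-6:],3))
    # recent state correction: constant-gain blend over last residuals
    t,D,V,w=sim(S,*r.x[:1],bot.read_state()["time"],r.x[1]); return t[-1],D[-1],V[-1],w[-1]
def emit(S,ws,jaw=10):
    p=S["P"][-1]; S["pend"]=[]; f=lambda p:np.round(np.array([.48*np.sin(p),-.48*np.cos(p)]),3); rows=[]
    for w in ws:
        q=p+w*DT; d=f(q)-f(p); rows.append([0,0,0,0,round(float(d[0]),3),round(float(d[1]),3),jaw]); p=q; S["pend"].append(p)
    for i in range(0,len(rows),5): print(json.dumps([rows[i:i+5]]))
    print("w",np.round(ws,2)); json.dump(S,open(F,"w"))
def quintic(d,v,a,d1,T):
    A=np.array([[T**3,T**4,T**5],[3*T**2,4*T**3,5*T**4],[6*T,12*T**2,20*T**3]]); b=[d1-d-v*T-a*T*T/2,-v-a*T,-a]
    c=np.linalg.solve(A,b); return np.poly1d([c[2],c[1],c[0],a/2,v,d])
def plan(S,goal,T,n,wmax=7.):
    t,d,v,w=fit(S); k=S["k"]; a=k*(w-v)-G*np.sin(d); print("state d %.3f v %.3f w %.2f"%(d,v,w))
    q=quintic(d,v,a,goal,T); q1,q2=q.deriv(),q.deriv(2); tt=(np.arange(n)+.5)*DT
    ws=[(q1(x)+(q2(x)+G*np.sin(q(x)))/k) if x<T else G*np.sin(goal)/k for x in tt]
    emit(S,np.clip(ws,0,wmax))
E
python3 - <<'E'
from step import *
S=load(); x=(np.arange(20)+.5)/20
emit(S,1.6*np.minimum(1,x/.9))
E
```

```text
[[[0, 0, 0, 0, 0.001, -0.001, 10], [0, 0, 0, 0, 0.004, -0.004, 10], [0, 0, 0, 0, 0.006, -0.006, 10], [0, 0, 0, 0, 0.009, -0.008, 10], [0, 0, 0, 0, 0.013, -0.01, 10]]]
[[[0, 0, 0, 0, 0.015, -0.013, 10], [0, 0, 0, 0, 0.019, -0.013, 10], [0, 0, 0, 0, 0.022, -0.015, 10], [0, 0, 0, 0, 0.026, -0.015, 10], [0, 0, 0, 0, 0.031, -0.014, 10]]]
[[[0, 0, 0, 0, 0.034, -0.014, 10], [0, 0, 0, 0, 0.039, -0.012, 10], [0, 0, 0, 0, 0.044, -0.009, 10], [0, 0, 0, 0, 0.048, -0.005, 10], [0, 0, 0, 0, 0.051, 0.0, 10]]]
[[[0, 0, 0, 0, 0.055, 0.005, 10], [0, 0, 0, 0, 0.057, 0.013, 10], [0, 0, 0, 0, 0.059, 0.022, 10], [0, 0, 0, 0, 0.056, 0.029, 10], [0, 0, 0, 0, 0.052, 0.037, 10]]]
w [0.04 0.13 0.22 0.31 0.4  0.49 0.58 0.67 0.76 0.84 0.93 1.02 1.11 1.2
 1.29 1.38 1.47 1.56 1.6  1.6 ]
```

Emit:
{"op": "play_rows", "data": {"moves": [[[0,0,0,0,0.001,-0.001,10],[0,0,0,0,0.004,-0.004,10],[0,0,0,0,0.006,-0.006,10],[0,0,0,0,0.009,-0.008,10],[0,0,0,0,0.013,-0.01,10]]]}}

```text
time: 4.42
tool_pos: [0.4378, -0.0685, 0.1211]
tcp_rot: [0.033, 3.141, -0.0]
wrist_force: [1.8, -2.7, 0.2]
width: 0.245
grip_force: 39.0
```

Emit:
{"op": "play_rows", "data": {"moves": [[[0,0,0,0,0.015,-0.013,10],[0,0,0,0,0.019,-0.013,10],[0,0,0,0,0.022,-0.015,10],[0,0,0,0,0.026,-0.015,10],[0,0,0,0,0.031,-0.014,10]]]}}

```text
time: 4.83
tool_pos: [0.438, -0.0567, 0.1281]
tcp_rot: [0.033, 3.141, 0.0]
wrist_force: [2.8, -0.3, -1.6]
width: 0.244
grip_force: 39.0
```

Emit:
{"op": "play_rows", "data": {"moves": [[[0,0,0,0,0.034,-0.014,10],[0,0,0,0,0.039,-0.012,10],[0,0,0,0,0.044,-0.009,10],[0,0,0,0,0.048,-0.005,10],[0,0,0,0,0.051,0.0,10]]]}}

```text
time: 5.25
tool_pos: [0.4384, -0.0351, 0.1318]
tcp_rot: [0.032, 3.141, -0.001]
wrist_force: [5.7, -1.4, -6.4]
width: 0.243
grip_force: 39.2
```

Emit:
{"op": "play_rows", "data": {"moves": [[[0,0,0,0,0.055,0.005,10],[0,0,0,0,0.057,0.013,10],[0,0,0,0,0.059,0.022,10],[0,0,0,0,0.056,0.029,10],[0,0,0,0,0.052,0.037,10]]]}}

```text
time: 5.67
tool_pos: [0.4389, -0.0081, 0.121]
tcp_rot: [0.032, 3.141, -0.004]
wrist_force: [5.5, -5.9, -6.0]
width: 0.244
grip_force: 39.3
```

```bash
python3 - <<'E'
from step import *
S=load(); commit(S); measure(S); print(fit(S)); emit(S,[1.6]*10)
E
```

```text
t 5.67 d 0.379 (-19/-1) lag 0.026 rad, r 0.0461, x -0.1532 F [ 5.5 -5.9 -6. ] grip 39
k 1.324 lag 0.049 resid [-0.]
(np.float64(5.719204907721462), np.float64(0.3983753609276742), np.float64(0.36015845093740034), np.float64(1.0098823529479117))
[[[0, 0, 0, 0, 0.047, 0.044, 10], [0, 0, 0, 0, 0.041, 0.049, 10], [0, 0, 0, 0, 0.034, 0.054, 10], [0, 0, 0, 0, 0.026, 0.059, 10], [0, 0, 0, 0, 0.018, 0.061, 10]]]
[[[0, 0, 0, 0, 0.01, 0.063, 10], [0, 0, 0, 0, 0.002, 0.064, 10], [0, 0, 0, 0, -0.008, 0.064, 10], [0, 0, 0, 0, -0.015, 0.062, 10], [0, 0, 0, 0, -0.024, 0.059, 10]]]
w [1.6 1.6 1.6 1.6 1.6 1.6 1.6 1.6 1.6 1.6]
```

Emit:
{"op": "play_rows", "data": {"moves": [[[0,0,0,0,0.047,0.044,10],[0,0,0,0,0.041,0.049,10],[0,0,0,0,0.034,0.054,10],[0,0,0,0,0.026,0.059,10],[0,0,0,0,0.018,0.061,10]]]}}

```text
time: 6.13
tool_pos: [0.439, 0.0081, 0.0946]
tcp_rot: [-0.031, -3.141, 0.004]
wrist_force: [3.6, -6.9, -1.7]
width: 0.242
grip_force: 39.7
```

Emit:
{"op": "play_rows", "data": {"moves": [[[0,0,0,0,0.01,0.063,10],[0,0,0,0,0.002,0.064,10],[0,0,0,0,-0.008,0.064,10],[0,0,0,0,-0.015,0.062,10],[0,0,0,0,-0.024,0.059,10]]]}}

```text
time: 6.55
tool_pos: [0.439, 0.0051, 0.0635]
tcp_rot: [-0.032, -3.141, 0.001]
wrist_force: [1.6, -3.9, 2.5]
width: 0.246
grip_force: 40.0
```

```bash
python3 - <<'E'
s=open('step.py').read()
s=s.replace('t,d,v,w=fit(S); k','t,d,v,w=fit(S); w=(S["P"][-1]-S["P"][-2])/DT; k')
open('step.py','w').write(s)
from step import *
S=load(); commit(S); measure(S); print(fit(S)); emit(S,[1.6]*10)
E
```

```text
t 6.55 d 0.469 (-19/-1) lag 0.036 rad, r 0.0487, x -0.1534 F [ 1.6 -3.9  2.5] grip 40
k 1.193 lag 0.004 resid [-0.012  0.007]
(np.float64(6.603763950717303), np.float64(0.4712277189402636), np.float64(-0.13849159446476714), np.float64(0.0))
[[[0, 0, 0, 0, -0.031, 0.056, 10], [0, 0, 0, 0, -0.038, 0.051, 10], [0, 0, 0, 0, -0.045, 0.046, 10], [0, 0, 0, 0, -0.051, 0.039, 10], [0, 0, 0, 0, -0.055, 0.032, 10]]]
[[[0, 0, 0, 0, -0.059, 0.025, 10], [0, 0, 0, 0, -0.062, 0.016, 10], [0, 0, 0, 0, -0.063, 0.008, 10], [0, 0, 0, 0, -0.064, 0.0, 10], [0, 0, 0, 0, -0.064, -0.009, 10]]]
w [1.6 1.6 1.6 1.6 1.6 1.6 1.6 1.6 1.6 1.6]
```

Emit:
{"op": "play_rows", "data": {"moves": [[[0,0,0,0,-0.031,0.056,10],[0,0,0,0,-0.038,0.051,10],[0,0,0,0,-0.045,0.046,10],[0,0,0,0,-0.051,0.039,10],[0,0,0,0,-0.055,0.032,10]]]}}

```text
time: 7.02
tool_pos: [0.4386, -0.0167, 0.0407]
tcp_rot: [-0.033, -3.141, -0.001]
wrist_force: [1.4, -0.1, 2.9]
width: 0.241
grip_force: 40.2
```

Emit:
{"op": "play_rows", "data": {"moves": [[[0,0,0,0,-0.059,0.025,10],[0,0,0,0,-0.062,0.016,10],[0,0,0,0,-0.063,0.008,10],[0,0,0,0,-0.064,0.0,10],[0,0,0,0,-0.064,-0.009,10]]]}}

```text
time: 7.43
tool_pos: [0.4378, -0.0481, 0.0368]
tcp_rot: [-0.033, -3.141, -0.001]
wrist_force: [2.1, 0.7, -0.6]
width: 0.242
grip_force: 40.1
```

```bash
python3 - <<'E'
from step import *
S=load(); commit(S); measure(S); plan(S,.9,3.0,10)
E
```

```text
t 7.43 d 0.377 (-19/-1) lag -0.004 rad, r 0.0502, x -0.1534 F [ 2.1  0.7 -0.6] grip 40
k 1.199 lag 0.005 resid [-0.011  0.009 -0.002]
state d 0.370 v -0.136 w 1.60
[[[0, 0, 0, 0, -0.062, -0.018, 10], [0, 0, 0, 0, -0.06, -0.026, 10], [0, 0, 0, 0, -0.058, -0.036, 10], [0, 0, 0, 0, -0.054, -0.044, 10], [0, 0, 0, 0, -0.048, -0.054, 10]]]
[[[0, 0, 0, 0, -0.04, -0.061, 10], [0, 0, 0, 0, -0.031, -0.07, 10], [0, 0, 0, 0, -0.02, -0.076, 10], [0, 0, 0, 0, -0.008, -0.081, 10], [0, 0, 0, 0, 0.007, -0.084, 10]]]
w [1.62 1.66 1.7  1.74 1.79 1.85 1.91 1.97 2.04 2.11]
```

Emit:
{"op": "play_rows", "data": {"moves": [[[0,0,0,0,-0.062,-0.018,10],[0,0,0,0,-0.06,-0.026,10],[0,0,0,0,-0.058,-0.036,10],[0,0,0,0,-0.054,-0.044,10],[0,0,0,0,-0.048,-0.054,10]]]}}

```text
time: 7.9
tool_pos: [0.4373, -0.0768, 0.0552]
tcp_rot: [-0.033, -3.141, 0.001]
wrist_force: [3.9, -1.5, -3.3]
width: 0.246
grip_force: 39.5
```

Emit:
{"op": "play_rows", "data": {"moves": [[[0,0,0,0,-0.04,-0.061,10],[0,0,0,0,-0.031,-0.07,10],[0,0,0,0,-0.02,-0.076,10],[0,0,0,0,-0.008,-0.081,10],[0,0,0,0,0.007,-0.084,10]]]}}

```text
time: 8.32
tool_pos: [0.4375, -0.0856, 0.0933]
tcp_rot: [0.033, 3.141, -0.001]
wrist_force: [3.6, -2.8, -0.6]
width: 0.245
grip_force: 39.7
```

```bash
python3 - <<'E'
from step import *
S=load(); commit(S); measure(S); plan(S,.9,2.4,10)
E
```

```text
t 8.32 d 0.434 (-19/-1) lag -0.016 rad, r 0.0482, x -0.1530 F [ 3.6 -2.8 -0.6] grip 40
k 1.219 lag 0.000 resid [-0.005  0.016  0.006 -0.019]
state d 0.423 v 0.108 w 2.11
[[[0, 0, 0, 0, 0.021, -0.083, 10], [0, 0, 0, 0, 0.037, -0.079, 10], [0, 0, 0, 0, 0.053, -0.073, 10], [0, 0, 0, 0, 0.066, -0.063, 10], [0, 0, 0, 0, 0.08, -0.051, 10]]]
[[[0, 0, 0, 0, 0.09, -0.034, 10], [0, 0, 0, 0, 0.098, -0.016, 10], [0, 0, 0, 0, 0.101, 0.005, 10], [0, 0, 0, 0, 0.101, 0.026, 10], [0, 0, 0, 0, 0.093, 0.049, 10]]]
w [2.13 2.19 2.24 2.3  2.36 2.42 2.48 2.54 2.6  2.65]
```

Emit:
{"op": "play_rows", "data": {"moves": [[[0,0,0,0,0.021,-0.083,10],[0,0,0,0,0.037,-0.079,10],[0,0,0,0,0.053,-0.073,10],[0,0,0,0,0.066,-0.063,10],[0,0,0,0,0.08,-0.051,10]]]}}

```text
time: 8.78
tool_pos: [0.438, -0.0583, 0.1277]
tcp_rot: [0.033, 3.141, 0.001]
wrist_force: [6.9, 0.3, -5.4]
width: 0.242
grip_force: 39.6
```

Emit:
{"op": "play_rows", "data": {"moves": [[[0,0,0,0,0.09,-0.034,10],[0,0,0,0,0.098,-0.016,10],[0,0,0,0,0.101,0.005,10],[0,0,0,0,0.101,0.026,10],[0,0,0,0,0.093,0.049,10]]]}}

```text
time: 9.2
tool_pos: [0.4389, -0.0108, 0.1235]
tcp_rot: [0.031, 3.141, -0.003]
wrist_force: [8.6, -7.6, -9.1]
width: 0.237
grip_force: 39.5
```

```bash
python3 - <<'E'
from step import *
S=load(); commit(S); measure(S); plan(S,.9,1.8,10)
E
```

```text
t 9.20 d 0.645 (-24/-1) lag 0.038 rad, r 0.0463, x -0.1531 F [ 8.6 -7.6 -9.1] grip 40
k 1.227 lag 0.000 resid [-0.003  0.019  0.009 -0.017 -0.008]
state d 0.647 v 0.155 w 2.65
[[[0, 0, 0, 0, 0.082, 0.069, 10], [0, 0, 0, 0, 0.065, 0.088, 10], [0, 0, 0, 0, 0.045, 0.101, 10], [0, 0, 0, 0, 0.02, 0.112, 10], [0, 0, 0, 0, -0.007, 0.114, 10]]]
[[[0, 0, 0, 0, -0.033, 0.11, 10], [0, 0, 0, 0, -0.06, 0.1, 10], [0, 0, 0, 0, -0.083, 0.083, 10], [0, 0, 0, 0, -0.101, 0.061, 10], [0, 0, 0, 0, -0.112, 0.034, 10]]]
w [2.68 2.74 2.79 2.83 2.87 2.9  2.92 2.94 2.95 2.95]
```

Emit:
{"op": "play_rows", "data": {"moves": [[[0,0,0,0,0.082,0.069,10],[0,0,0,0,0.065,0.088,10],[0,0,0,0,0.045,0.101,10],[0,0,0,0,0.02,0.112,10],[0,0,0,0,-0.007,0.114,10]]]}}

```text
time: 9.67
tool_pos: [0.4392, 0.0091, 0.0755]
tcp_rot: [0.029, 3.141, -0.005]
wrist_force: [3.3, -9.4, 2.9]
width: 0.241
grip_force: 40.6
```

Emit:
{"op": "play_rows", "data": {"moves": [[[0,0,0,0,-0.033,0.11,10],[0,0,0,0,-0.06,0.1,10],[0,0,0,0,-0.083,0.083,10],[0,0,0,0,-0.101,0.061,10],[0,0,0,0,-0.112,0.034,10]]]}}

```text
time: 10.08
tool_pos: [0.4383, -0.0292, 0.0364]
tcp_rot: [-0.031, -3.141, -0.001]
wrist_force: [3.8, 0.4, 2.7]
width: 0.245
grip_force: 40.8
```

```bash
python3 - <<'E'
from step import *
S=load(); commit(S); measure(S); plan(S,.9,1.3,10)
E
```

```text
t 10.08 d 0.753 (-26/-1) lag -0.002 rad, r 0.0504, x -0.1533 F [3.8 0.4 2.7] grip 41
k 1.191 lag 0.000 resid [-0.011  0.006 -0.006 -0.03  -0.025  0.036]
state d 0.792 v -0.008 w 2.95
[[[0, 0, 0, 0, -0.121, 0.005, 10], [0, 0, 0, 0, -0.124, -0.026, 10], [0, 0, 0, 0, -0.115, -0.06, 10], [0, 0, 0, 0, -0.096, -0.091, 10], [0, 0, 0, 0, -0.069, -0.113, 10]]]
[[[0, 0, 0, 0, -0.034, -0.127, 10], [0, 0, 0, 0, 0.001, -0.131, 10], [0, 0, 0, 0, 0.035, -0.123, 10], [0, 0, 0, 0, 0.065, -0.107, 10], [0, 0, 0, 0, 0.088, -0.085, 10]]]
w [3.04 3.17 3.26 3.31 3.32 3.31 3.27 3.21 3.14 3.07]
```

Emit:
{"op": "play_rows", "data": {"moves": [[[0,0,0,0,-0.121,0.005,10],[0,0,0,0,-0.124,-0.026,10],[0,0,0,0,-0.115,-0.06,10],[0,0,0,0,-0.096,-0.091,10],[0,0,0,0,-0.069,-0.113,10]]]}}

```text
time: 10.55
tool_pos: [0.4372, -0.0824, 0.0648]
tcp_rot: [-0.034, -3.141, -0.001]
wrist_force: [6.3, -1.2, -3.5]
width: 0.244
grip_force: 40.1
```

Emit:
{"op": "play_rows", "data": {"moves": [[[0,0,0,0,-0.034,-0.127,10],[0,0,0,0,0.001,-0.131,10],[0,0,0,0,0.035,-0.123,10],[0,0,0,0,0.065,-0.107,10],[0,0,0,0,0.088,-0.085,10]]]}}

```text
time: 10.97
tool_pos: [0.4379, -0.0661, 0.1233]
tcp_rot: [0.035, 3.141, 0.001]
wrist_force: [7.0, 1.0, -5.4]
width: 0.243
grip_force: 40.2
```

```bash
python3 - <<'E'
import step
from step import *
_r=vision.read_camera
last={}
def rc(n): last["c"]=_r(n); return last["c"]
vision.read_camera=rc
S=load(); commit(S); measure(S); plan(S,.9,1.3,10)
c=last["c"]; cv2.imwrite("pics/dial2.png",cv2.resize(c["image"][165:240,210:280,::-1],None,fx=8,fy=8,interpolation=cv2.INTER_CUBIC))
ds=np.array([0,.3,.6,.79,.9,1.01,1.3]); 
for x in (.016,.008): print(x,((proj(c,o+np.stack([np.full(7,x),-.05+.09*np.sin(ds-.75),.105+.09*np.cos(ds-.75)],-1)@R.T)+[-1,.5]-[210,165])*8).round().tolist())
E
```

```text
t 10.97 d 0.883 (-30/-2) lag -0.005 rad, r 0.0467, x -0.1530 F [ 7.   1.  -5.4] grip 40
k 1.193 lag 0.000 resid [ 0.007 -0.005 -0.029 -0.024  0.037 -0.003]
state d 0.881 v -0.080 w 3.07
[[[0, 0, 0, 0, 0.109, -0.061, 10], [0, 0, 0, 0, 0.125, -0.031, 10], [0, 0, 0, 0, 0.131, 0.003, 10], [0, 0, 0, 0, 0.127, 0.04, 10], [0, 0, 0, 0, 0.111, 0.072, 10]]]
[[[0, 0, 0, 0, 0.087, 0.101, 10], [0, 0, 0, 0, 0.055, 0.119, 10], [0, 0, 0, 0, 0.022, 0.128, 10], [0, 0, 0, 0, -0.014, 0.127, 10], [0, 0, 0, 0, -0.045, 0.118, 10]]]
w [3.13 3.22 3.29 3.32 3.33 3.32 3.3  3.26 3.21 3.16]
0.016 [[153.0, 158.0], [195.0, 159.0], [249.0, 188.0], [286.0, 220.0], [309.0, 242.0], [331.0, 268.0], [387.0, 347.0]]
0.008 [[177.0, 146.0], [220.0, 147.0], [274.0, 175.0], [311.0, 207.0], [334.0, 229.0], [356.0, 255.0], [412.0, 333.0]]
```

View pics/dial2.png

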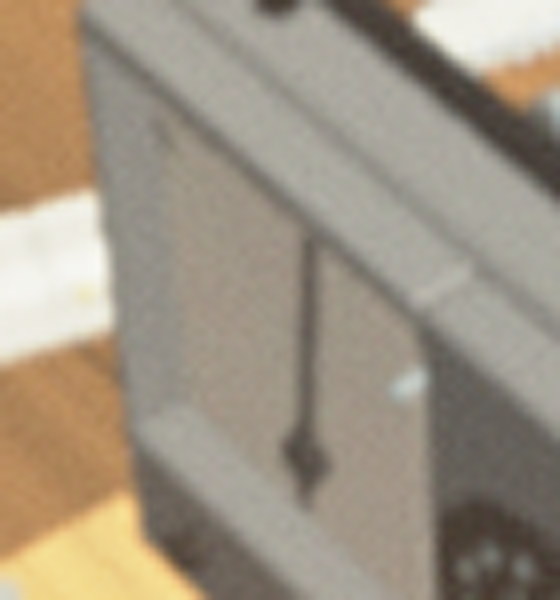

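The crop shows the needle tip at (308,240). My projection for d = 0.9 is (309,242), so the needle is on the bar. I'll hold it there.

Emit:
{"op": "play_rows", "data": {"moves": [[[0,0,0,0,0.109,-0.061,10],[0,0,0,0,0.125,-0.031,10],[0,0,0,0,0.131,0.003,10],[0,0,0,0,0.127,0.04,10],[0,0,0,0,0.111,0.072,10]]]}}

```text
time: 11.43
tool_pos: [0.439, -0.0061, 0.1197]
tcp_rot: [0.031, 3.14, -0.004]
wrist_force: [9.5, -9.2, -8.4]
width: 0.241
grip_force: 39.7
```

Emit:
{"op": "play_rows", "data": {"moves": [[[0,0,0,0,0.087,0.101,10],[0,0,0,0,0.055,0.119,10],[0,0,0,0,0.022,0.128,10],[0,0,0,0,-0.014,0.127,10],[0,0,0,0,-0.045,0.118,10]]]}}

```text
time: 11.85
tool_pos: [0.4391, 0.0041, 0.0607]
tcp_rot: [0.029, 3.141, -0.004]
wrist_force: [2.5, -6.3, 5.8]
width: 0.243
grip_force: 40.9
```

```bash
python3 - <<'E'
from step import *
S=load(); commit(S); measure(S); plan(S,.91,1.3,10)
E
```

```text
t 11.85 d 0.911 (-31/-1) lag 0.039 rad, r 0.0491, x -0.1532 F [ 2.5 -6.3  5.8] grip 41
k 1.199 lag 0.000 resid [-0.003 -0.027 -0.022  0.041  0.002 -0.01 ]
state d 0.896 v -0.155 w 3.16
[[[0, 0, 0, 0, -0.077, 0.104, 10], [0, 0, 0, 0, -0.105, 0.081, 10], [0, 0, 0, 0, -0.125, 0.05, 10], [0, 0, 0, 0, -0.137, 0.013, 10], [0, 0, 0, 0, -0.134, -0.025, 10]]]
[[[0, 0, 0, 0, -0.121, -0.062, 10], [0, 0, 0, 0, -0.097, -0.093, 10], [0, 0, 0, 0, -0.068, -0.113, 10], [0, 0, 0, 0, -0.033, -0.125, 10], [0, 0, 0, 0, 0.001, -0.127, 10]]]
w [3.23 3.33 3.4  3.43 3.43 3.41 3.37 3.31 3.24 3.17]
```

Emit:
{"op": "play_rows", "data": {"moves": [[[0,0,0,0,-0.077,0.104,10],[0,0,0,0,-0.105,0.081,10],[0,0,0,0,-0.125,0.05,10],[0,0,0,0,-0.137,0.013,10],[0,0,0,0,-0.134,-0.025,10]]]}}

```text
time: 12.32
tool_pos: [0.4379, -0.0535, 0.0378]
tcp_rot: [0.032, 3.141, 0.002]
wrist_force: [5.5, 2.2, 2.1]
width: 0.246
grip_force: 41.0
```

Emit:
{"op": "play_rows", "data": {"moves": [[[0,0,0,0,-0.121,-0.062,10],[0,0,0,0,-0.097,-0.093,10],[0,0,0,0,-0.068,-0.113,10],[0,0,0,0,-0.033,-0.125,10],[0,0,0,0,0.001,-0.127,10]]]}}

```text
time: 12.73
tool_pos: [0.4373, -0.0861, 0.0904]
tcp_rot: [0.034, 3.141, -0.0]
wrist_force: [7.0, -0.6, -3.0]
width: 0.244
grip_force: 40.4
```

```bash
python3 - <<'E'
from step import *
S=load(); commit(S); measure(S); plan(S,.91,1.3,15)
E
```

```text
t 12.73 d 0.874 (-30/-1) lag -0.047 rad, r 0.0483, x -0.1531 F [ 7.  -0.6 -3. ] grip 40
k 1.192 lag 0.000 resid [-0.03  -0.025  0.036 -0.004 -0.018  0.021]
state d 0.893 v -0.125 w 3.17
[[[0, 0, 0, 0, 0.034, -0.124, 10], [0, 0, 0, 0, 0.069, -0.113, 10], [0, 0, 0, 0, 0.099, -0.092, 10], [0, 0, 0, 0, 0.122, -0.061, 10], [0, 0, 0, 0, 0.134, -0.024, 10]]]
[[[0, 0, 0, 0, 0.134, 0.014, 10], [0, 0, 0, 0, 0.124, 0.051, 10], [0, 0, 0, 0, 0.104, 0.081, 10], [0, 0, 0, 0, 0.077, 0.105, 10], [0, 0, 0, 0, 0.045, 0.118, 10]]]
[[[0, 0, 0, 0, 0.013, 0.125, 10], [0, 0, 0, 0, -0.019, 0.121, 10], [0, 0, 0, 0, -0.049, 0.112, 10], [0, 0, 0, 0, -0.076, 0.096, 10], [0, 0, 0, 0, -0.099, 0.074, 10]]]
w [3.23 3.32 3.38 3.41 3.41 3.39 3.36 3.31 3.25 3.19 3.13 3.09 3.06 3.06
 3.1 ]
```

Emit:
{"op": "play_rows", "data": {"moves": [[[0,0,0,0,0.034,-0.124,10],[0,0,0,0,0.069,-0.113,10],[0,0,0,0,0.099,-0.092,10],[0,0,0,0,0.122,-0.061,10],[0,0,0,0,0.134,-0.024,10]]]}}

```text
time: 13.2
tool_pos: [0.4383, -0.0391, 0.1319]
tcp_rot: [0.033, 3.141, 0.0]
wrist_force: [7.8, -1.6, -8.6]
width: 0.24
grip_force: 40.1
```

Emit:
{"op": "play_rows", "data": {"moves": [[[0,0,0,0,0.134,0.014,10],[0,0,0,0,0.124,0.051,10],[0,0,0,0,0.104,0.081,10],[0,0,0,0,0.077,0.105,10],[0,0,0,0,0.045,0.118,10]]]}}

```text
time: 13.62
tool_pos: [0.4391, 0.0085, 0.0941]
tcp_rot: [0.03, 3.141, -0.004]
wrist_force: [5.6, -10.1, -1.5]
width: 0.246
grip_force: 40.5
```

Emit:
{"op": "play_rows", "data": {"moves": [[[0,0,0,0,0.013,0.125,10],[0,0,0,0,-0.019,0.121,10],[0,0,0,0,-0.049,0.112,10],[0,0,0,0,-0.076,0.096,10],[0,0,0,0,-0.099,0.074,10]]]}}

```text
time: 14.03
tool_pos: [0.4388, -0.0142, 0.0417]
tcp_rot: [0.031, 3.141, -0.0]
wrist_force: [3.7, -1.7, 5.1]
width: 0.24
grip_force: 41.2
```

```bash
python3 - <<'E'
from step import *
S=load(); commit(S); measure(S); plan(S,.91,1.3,15)
E
```

```text
t 14.03 d 0.912 (-31/-1) lag 0.023 rad, r 0.0503, x -0.1532 F [ 3.7 -1.7  5.1] grip 41
k 1.192 lag 0.000 resid [-0.025  0.036 -0.004 -0.018  0.021  0.001]
state d 0.906 v -0.205 w 3.10
[[[0, 0, 0, 0, -0.118, 0.048, 10], [0, 0, 0, 0, -0.133, 0.015, 10], [0, 0, 0, 0, -0.136, -0.024, 10], [0, 0, 0, 0, -0.125, -0.063, 10], [0, 0, 0, 0, -0.103, -0.097, 10]]]
[[[0, 0, 0, 0, -0.069, -0.121, 10], [0, 0, 0, 0, -0.031, -0.135, 10], [0, 0, 0, 0, 0.007, -0.134, 10], [0, 0, 0, 0, 0.044, -0.125, 10], [0, 0, 0, 0, 0.073, -0.105, 10]]]
[[[0, 0, 0, 0, 0.095, -0.08, 10], [0, 0, 0, 0, 0.11, -0.052, 10], [0, 0, 0, 0, 0.118, -0.023, 10], [0, 0, 0, 0, 0.119, 0.007, 10], [0, 0, 0, 0, 0.116, 0.038, 10]]]
w [3.2  3.36 3.46 3.52 3.53 3.51 3.46 3.39 3.3  3.21 3.12 3.05 3.   3.
 3.05]
```

Emit:
{"op": "play_rows", "data": {"moves": [[[0,0,0,0,-0.118,0.048,10],[0,0,0,0,-0.133,0.015,10],[0,0,0,0,-0.136,-0.024,10],[0,0,0,0,-0.125,-0.063,10],[0,0,0,0,-0.103,-0.097,10]]]}}

```text
time: 14.5
tool_pos: [0.4372, -0.0757, 0.0535]
tcp_rot: [-0.034, -3.141, -0.003]
wrist_force: [7.3, 1.4, -2.1]
width: 0.245
grip_force: 40.5
```

Emit:
{"op": "play_rows", "data": {"moves": [[[0,0,0,0,-0.069,-0.121,10],[0,0,0,0,-0.031,-0.135,10],[0,0,0,0,0.007,-0.134,10],[0,0,0,0,0.044,-0.125,10],[0,0,0,0,0.073,-0.105,10]]]}}

```text
time: 14.92
tool_pos: [0.4376, -0.0735, 0.1166]
tcp_rot: [0.035, 3.141, 0.001]
wrist_force: [7.3, 0.4, -3.4]
width: 0.241
grip_force: 40.4
```

Emit:
{"op": "play_rows", "data": {"moves": [[[0,0,0,0,0.095,-0.08,10],[0,0,0,0,0.11,-0.052,10],[0,0,0,0,0.118,-0.023,10],[0,0,0,0,0.119,0.007,10],[0,0,0,0,0.116,0.038,10]]]}}

```text
time: 15.33
tool_pos: [0.4387, -0.0168, 0.1269]
tcp_rot: [0.032, 3.141, -0.002]
wrist_force: [9.2, -5.5, -9.1]
width: 0.242
grip_force: 39.8
```

```bash
python3 - <<'E'
from step import *
S=load(); commit(S); measure(S); plan(S,.91,1.3,15)
E
```

```text
t 15.33 d 0.925 (-32/-1) lag 0.039 rad, r 0.0461, x -0.1532 F [ 9.2 -5.5 -9.1] grip 40
k 1.194 lag 0.000 resid [ 0.038 -0.002 -0.016  0.023  0.003 -0.01 ]
state d 0.908 v -0.205 w 3.05
[[[0, 0, 0, 0, 0.106, 0.068, 10], [0, 0, 0, 0, 0.089, 0.099, 10], [0, 0, 0, 0, 0.059, 0.124, 10], [0, 0, 0, 0, 0.022, 0.138, 10], [0, 0, 0, 0, -0.019, 0.14, 10]]]
[[[0, 0, 0, 0, -0.059, 0.127, 10], [0, 0, 0, 0, -0.091, 0.104, 10], [0, 0, 0, 0, -0.115, 0.072, 10], [0, 0, 0, 0, -0.126, 0.037, 10], [0, 0, 0, 0, -0.128, 0.001, 10]]]
[[[0, 0, 0, 0, -0.121, -0.031, 10], [0, 0, 0, 0, -0.106, -0.059, 10], [0, 0, 0, 0, -0.087, -0.082, 10], [0, 0, 0, 0, -0.063, -0.101, 10], [0, 0, 0, 0, -0.037, -0.116, 10]]]
w [3.16 3.33 3.45 3.51 3.53 3.51 3.47 3.39 3.31 3.21 3.12 3.05 3.   2.99
 3.05]
```

Emit:
{"op": "play_rows", "data": {"moves": [[[0,0,0,0,0.106,0.068,10],[0,0,0,0,0.089,0.099,10],[0,0,0,0,0.059,0.124,10],[0,0,0,0,0.022,0.138,10],[0,0,0,0,-0.019,0.14,10]]]}}

```text
time: 15.8
tool_pos: [0.4392, 0.0079, 0.0701]
tcp_rot: [0.029, 3.141, -0.004]
wrist_force: [5.2, -9.7, 3.9]
width: 0.246
grip_force: 40.9
```

Emit:
{"op": "play_rows", "data": {"moves": [[[0,0,0,0,-0.059,0.127,10],[0,0,0,0,-0.091,0.104,10],[0,0,0,0,-0.115,0.072,10],[0,0,0,0,-0.126,0.037,10],[0,0,0,0,-0.128,0.001,10]]]}}

```text
time: 16.22
tool_pos: [0.4379, -0.0429, 0.0359]
tcp_rot: [-0.031, -3.141, -0.002]
wrist_force: [5.4, 2.1, 1.6]
width: 0.245
grip_force: 41.0
```

Emit:
{"op": "play_rows", "data": {"moves": [[[0,0,0,0,-0.121,-0.031,10],[0,0,0,0,-0.106,-0.059,10],[0,0,0,0,-0.087,-0.082,10],[0,0,0,0,-0.063,-0.101,10],[0,0,0,0,-0.037,-0.116,10]]]}}

```text
time: 16.63
tool_pos: [0.437, -0.0853, 0.0748]
tcp_rot: [-0.033, -3.141, 0.001]
wrist_force: [6.7, -4.3, -2.3]
width: 0.245
grip_force: 40.2
```

```bash
python3 - <<'E'
from step import *
S=load(); commit(S); measure(S); plan(S,.91,1.3,15)
t,D,V,w=sim(S,S["k"],S["T"][-1],0); m=t>10; print("model d every .25s",D[m][::50].round(3).tolist())
E
```

```text
t 16.63 d 0.888 (-30/-2) lag -0.050 rad, r 0.0486, x -0.1535 F [ 6.7 -4.3 -2.3] grip 40
k 1.190 lag 0.000 resid [-0.006 -0.02   0.019 -0.001 -0.014  0.022]
state d 0.903 v -0.204 w 3.05
[[[0, 0, 0, 0, -0.006, -0.126, 10], [0, 0, 0, 0, 0.029, -0.13, 10], [0, 0, 0, 0, 0.066, -0.121, 10], [0, 0, 0, 0, 0.101, -0.098, 10], [0, 0, 0, 0, 0.125, -0.066, 10]]]
[[[0, 0, 0, 0, 0.138, -0.026, 10], [0, 0, 0, 0, 0.138, 0.015, 10], [0, 0, 0, 0, 0.126, 0.052, 10], [0, 0, 0, 0, 0.103, 0.082, 10], [0, 0, 0, 0, 0.075, 0.104, 10]]]
[[[0, 0, 0, 0, 0.044, 0.117, 10], [0, 0, 0, 0, 0.013, 0.121, 10], [0, 0, 0, 0, -0.018, 0.118, 10], [0, 0, 0, 0, -0.045, 0.11, 10], [0, 0, 0, 0, -0.074, 0.097, 10]]]
w [3.16 3.34 3.46 3.53 3.55 3.53 3.48 3.41 3.31 3.22 3.12 3.04 2.99 2.99
 3.05]
model d every .25s [0.774, 0.795, 0.813, 0.848, 0.879, 0.869, 0.872, 0.886, 0.877, 0.865, 0.876, 0.893, 0.875, 0.875, 0.891, 0.907, 0.912, 0.878, 0.863, 0.878, 0.901, 0.912, 0.885, 0.862, 0.871, 0.894, 0.909]
```

Emit:
{"op": "play_rows", "data": {"moves": [[[0,0,0,0,-0.006,-0.126,10],[0,0,0,0,0.029,-0.13,10],[0,0,0,0,0.066,-0.121,10],[0,0,0,0,0.101,-0.098,10],[0,0,0,0,0.125,-0.066,10]]]}}

```text
time: 17.1
tool_pos: [0.4381, -0.0527, 0.1299]
tcp_rot: [0.034, 3.141, 0.001]
wrist_force: [8.6, -0.1, -8.0]
width: 0.243
grip_force: 40.1
```

Emit:
{"op": "play_rows", "data": {"moves": [[[0,0,0,0,0.138,-0.026,10],[0,0,0,0,0.138,0.015,10],[0,0,0,0,0.126,0.052,10],[0,0,0,0,0.103,0.082,10],[0,0,0,0,0.075,0.104,10]]]}}

```text
time: 17.52
tool_pos: [0.4391, 0.0044, 0.106]
tcp_rot: [0.029, 3.141, -0.005]
wrist_force: [7.5, -11.8, -5.9]
width: 0.243
grip_force: 40.3
```

Emit:
{"op": "play_rows", "data": {"moves": [[[0,0,0,0,0.044,0.117,10],[0,0,0,0,0.013,0.121,10],[0,0,0,0,-0.018,0.118,10],[0,0,0,0,-0.045,0.11,10],[0,0,0,0,-0.074,0.097,10]]]}}

```text
time: 17.93
tool_pos: [0.439, -0.0034, 0.0503]
tcp_rot: [0.03, 3.141, -0.002]
wrist_force: [2.8, -4.2, 5.3]
width: 0.243
grip_force: 41.2
```

```bash
python3 - <<'E'
from step import *
S=load(); commit(S); measure(S); plan(S,.91,1.3,15)
E
```

```text
t 17.93 d 0.920 (-32/-1) lag 0.027 rad, r 0.0498, x -0.1532 F [ 2.8 -4.2  5.3] grip 41
k 1.191 lag 0.000 resid [-0.019  0.02   0.    -0.013  0.022 -0.006]
state d 0.907 v -0.204 w 3.05
[[[0, 0, 0, 0, -0.099, 0.077, 10], [0, 0, 0, 0, -0.123, 0.051, 10], [0, 0, 0, 0, -0.137, 0.016, 10], [0, 0, 0, 0, -0.138, -0.025, 10], [0, 0, 0, 0, -0.125, -0.065, 10]]]
[[[0, 0, 0, 0, -0.101, -0.097, 10], [0, 0, 0, 0, -0.068, -0.121, 10], [0, 0, 0, 0, -0.03, -0.132, 10], [0, 0, 0, 0, 0.007, -0.132, 10], [0, 0, 0, 0, 0.041, -0.122, 10]]]
[[[0, 0, 0, 0, 0.07, -0.103, 10], [0, 0, 0, 0, 0.091, -0.081, 10], [0, 0, 0, 0, 0.107, -0.054, 10], [0, 0, 0, 0, 0.116, -0.026, 10], [0, 0, 0, 0, 0.122, 0.004, 10]]]
w [3.16 3.34 3.45 3.52 3.54 3.53 3.48 3.4  3.32 3.22 3.13 3.05 3.   2.99
 3.05]
```

Emit:
{"op": "play_rows", "data": {"moves": [[[0,0,0,0,-0.099,0.077,10],[0,0,0,0,-0.123,0.051,10],[0,0,0,0,-0.137,0.016,10],[0,0,0,0,-0.138,-0.025,10],[0,0,0,0,-0.125,-0.065,10]]]}}

```text
time: 18.4
tool_pos: [0.4373, -0.0651, 0.0442]
tcp_rot: [-0.032, -3.141, -0.003]
wrist_force: [6.7, 0.6, -2.6]
width: 0.243
grip_force: 40.8
```

Emit:
{"op": "play_rows", "data": {"moves": [[[0,0,0,0,-0.101,-0.097,10],[0,0,0,0,-0.068,-0.121,10],[0,0,0,0,-0.03,-0.132,10],[0,0,0,0,0.007,-0.132,10],[0,0,0,0,0.041,-0.122,10]]]}}

```text
time: 18.82
tool_pos: [0.4374, -0.0812, 0.1057]
tcp_rot: [0.034, 3.141, -0.001]
wrist_force: [6.9, -1.1, -2.9]
width: 0.246
grip_force: 40.5
```

Emit:
{"op": "play_rows", "data": {"moves": [[[0,0,0,0,0.07,-0.103,10],[0,0,0,0,0.091,-0.081,10],[0,0,0,0,0.107,-0.054,10],[0,0,0,0,0.116,-0.026,10],[0,0,0,0,0.122,0.004,10]]]}}

```text
time: 19.23
tool_pos: [0.4386, -0.029, 0.1312]
tcp_rot: [0.032, 3.14, -0.0]
wrist_force: [9.4, -3.0, -8.9]
width: 0.241
grip_force: 40.0
```

```bash
python3 - <<'E'
from step import *
S=load(); commit(S); measure(S); plan(S,0,4,25)
E
```

```text
t 19.23 d 0.925 (-32/-1) lag 0.037 rad, r 0.0461, x -0.1531 F [ 9.4 -3.  -8.9] grip 40
k 1.192 lag 0.000 resid [ 0.022  0.002 -0.012  0.024 -0.005 -0.01 ]
state d 0.908 v -0.205 w 3.05
[[[0, 0, 0, 0, 0.115, 0.034, 10], [0, 0, 0, 0, 0.101, 0.059, 10], [0, 0, 0, 0, 0.082, 0.08, 10], [0, 0, 0, 0, 0.059, 0.095, 10], [0, 0, 0, 0, 0.036, 0.102, 10]]]
[[[0, 0, 0, 0, 0.011, 0.105, 10], [0, 0, 0, 0, -0.011, 0.102, 10], [0, 0, 0, 0, -0.032, 0.095, 10], [0, 0, 0, 0, -0.048, 0.083, 10], [0, 0, 0, 0, -0.062, 0.07, 10]]]
[[[0, 0, 0, 0, -0.072, 0.055, 10], [0, 0, 0, 0, -0.077, 0.04, 10], [0, 0, 0, 0, -0.08, 0.024, 10], [0, 0, 0, 0, -0.08, 0.01, 10], [0, 0, 0, 0, -0.077, -0.004, 10]]]
[[[0, 0, 0, 0, -0.072, -0.014, 10], [0, 0, 0, 0, -0.065, -0.024, 10], [0, 0, 0, 0, -0.059, -0.031, 10], [0, 0, 0, 0, -0.05, -0.037, 10], [0, 0, 0, 0, -0.043, -0.04, 10]]]
[[[0, 0, 0, 0, -0.036, -0.042, 10], [0, 0, 0, 0, -0.029, -0.043, 10], [0, 0, 0, 0, -0.022, -0.042, 10], [0, 0, 0, 0, -0.017, -0.042, 10], [0, 0, 0, 0, -0.012, -0.039, 10]]]
w [3.01 2.94 2.87 2.79 2.72 2.65 2.57 2.49 2.42 2.34 2.26 2.18 2.1  2.01
 1.92 1.84 1.75 1.66 1.56 1.47 1.38 1.29 1.2  1.11 1.03]
```

Emit:
{"op": "play_rows", "data": {"moves": [[[0,0,0,0,0.115,0.034,10],[0,0,0,0,0.101,0.059,10],[0,0,0,0,0.082,0.08,10],[0,0,0,0,0.059,0.095,10],[0,0,0,0,0.036,0.102,10]]]}}

```text
time: 19.7
tool_pos: [0.4391, 0.0087, 0.0937]
tcp_rot: [0.029, 3.141, -0.006]
wrist_force: [6.5, -12.4, -1.5]
width: 0.243
grip_force: 40.7
```

Emit:
{"op": "play_rows", "data": {"moves": [[[0,0,0,0,0.011,0.105,10],[0,0,0,0,-0.011,0.102,10],[0,0,0,0,-0.032,0.095,10],[0,0,0,0,-0.048,0.083,10],[0,0,0,0,-0.062,0.07,10]]]}}

```text
time: 20.12
tool_pos: [0.439, -0.0049, 0.0489]
tcp_rot: [0.03, 3.141, -0.002]
wrist_force: [2.9, -3.2, 5.3]
width: 0.245
grip_force: 41.3
```

Emit:
{"op": "play_rows", "data": {"moves": [[[0,0,0,0,-0.072,0.055,10],[0,0,0,0,-0.077,0.04,10],[0,0,0,0,-0.08,0.024,10],[0,0,0,0,-0.08,0.01,10],[0,0,0,0,-0.077,-0.004,10]]]}}

```text
time: 20.53
tool_pos: [0.4379, -0.0439, 0.0362]
tcp_rot: [-0.033, -3.141, -0.001]
wrist_force: [5.2, 0.6, 0.1]
width: 0.24
grip_force: 41.1
```

Emit:
{"op": "play_rows", "data": {"moves": [[[0,0,0,0,-0.072,-0.014,10],[0,0,0,0,-0.065,-0.024,10],[0,0,0,0,-0.059,-0.031,10],[0,0,0,0,-0.05,-0.037,10],[0,0,0,0,-0.043,-0.04,10]]]}}

```text
time: 20.95
tool_pos: [0.4373, -0.0734, 0.0511]
tcp_rot: [-0.034, -3.141, 0.0]
wrist_force: [4.7, 0.2, -3.5]
width: 0.242
grip_force: 40.6
```

Emit:
{"op": "play_rows", "data": {"moves": [[[0,0,0,0,-0.036,-0.042,10],[0,0,0,0,-0.029,-0.043,10],[0,0,0,0,-0.022,-0.042,10],[0,0,0,0,-0.017,-0.042,10],[0,0,0,0,-0.012,-0.039,10]]]}}

```text
time: 21.37
tool_pos: [0.4373, -0.0851, 0.0722]
tcp_rot: [0.034, 3.141, -0.001]
wrist_force: [5.1, -1.7, -2.0]
width: 0.239
grip_force: 40.6
```

```bash
python3 - <<'E'
from step import *
S=load(); commit(S); measure(S); plan(S,0,2.5,30)
E
```

```text
t 21.37 d 0.323 (-17/-0) lag -0.028 rad, r 0.0491, x -0.1532 F [ 5.1 -1.7 -2. ] grip 41
k 1.193 lag 0.000 resid [ 0.002 -0.011  0.024 -0.005 -0.01  -0.013]
state d 0.290 v -0.394 w 1.03
[[[0, 0, 0, 0, -0.009, -0.038, 10], [0, 0, 0, 0, -0.004, -0.035, 10], [0, 0, 0, 0, -0.003, -0.032, 10], [0, 0, 0, 0, 0.0, -0.028, 10], [0, 0, 0, 0, 0.001, -0.026, 10]]]
[[[0, 0, 0, 0, 0.003, -0.022, 10], [0, 0, 0, 0, 0.003, -0.02, 10], [0, 0, 0, 0, 0.003, -0.018, 10], [0, 0, 0, 0, 0.003, -0.015, 10], [0, 0, 0, 0, 0.004, -0.013, 10]]]
[[[0, 0, 0, 0, 0.003, -0.011, 10], [0, 0, 0, 0, 0.003, -0.01, 10], [0, 0, 0, 0, 0.003, -0.009, 10], [0, 0, 0, 0, 0.002, -0.007, 10], [0, 0, 0, 0, 0.002, -0.006, 10]]]
[[[0, 0, 0, 0, 0.002, -0.005, 10], [0, 0, 0, 0, 0.002, -0.005, 10], [0, 0, 0, 0, 0.002, -0.003, 10], [0, 0, 0, 0, 0.001, -0.003, 10], [0, 0, 0, 0, 0.001, -0.003, 10]]]
[[[0, 0, 0, 0, 0.001, -0.002, 10], [0, 0, 0, 0, 0.0, -0.001, 10], [0, 0, 0, 0, 0.001, -0.001, 10], [0, 0, 0, 0, 0.0, -0.001, 10], [0, 0, 0, 0, 0.0, -0.001, 10]]]
[[[0, 0, 0, 0, 0.001, 0.0, 10], [0, 0, 0, 0, 0.0, 0.0, 10], [0, 0, 0, 0, 0.0, -0.001, 10], [0, 0, 0, 0, 0.0, 0.0, 10], [0, 0, 0, 0, 0.0, 0.0, 10]]]
w [0.98 0.88 0.8  0.71 0.64 0.57 0.5  0.44 0.39 0.34 0.3  0.26 0.22 0.19
 0.16 0.14 0.12 0.1  0.08 0.07 0.05 0.04 0.03 0.02 0.02 0.01 0.01 0.
 0.   0.  ]
```

Emit:
{"op": "play_rows", "data": {"moves": [[[0,0,0,0,-0.009,-0.038,10],[0,0,0,0,-0.004,-0.035,10],[0,0,0,0,-0.003,-0.032,10],[0,0,0,0,0.0,-0.028,10],[0,0,0,0,0.001,-0.026,10]]]}}

```text
time: 21.83
tool_pos: [0.4373, -0.0864, 0.088]
tcp_rot: [0.034, 3.141, -0.001]
wrist_force: [6.1, -1.9, -1.5]
width: 0.244
grip_force: 40.6
```

Emit:
{"op": "play_rows", "data": {"moves": [[[0,0,0,0,0.003,-0.022,10],[0,0,0,0,0.003,-0.02,10],[0,0,0,0,0.003,-0.018,10],[0,0,0,0,0.003,-0.015,10],[0,0,0,0,0.004,-0.013,10]]]}}

```text
time: 22.25
tool_pos: [0.4374, -0.0847, 0.0968]
tcp_rot: [0.033, 3.141, -0.001]
wrist_force: [5.1, -2.2, -0.7]
width: 0.241
grip_force: 40.6
```

Emit:
{"op": "play_rows", "data": {"moves": [[[0,0,0,0,0.003,-0.011,10],[0,0,0,0,0.003,-0.01,10],[0,0,0,0,0.003,-0.009,10],[0,0,0,0,0.002,-0.007,10],[0,0,0,0,0.002,-0.006,10]]]}}

```text
time: 22.67
tool_pos: [0.4374, -0.0833, 0.101]
tcp_rot: [0.033, 3.141, -0.001]
wrist_force: [5.1, -1.0, -0.3]
width: 0.242
grip_force: 40.7
```

Emit:
{"op": "play_rows", "data": {"moves": [[[0,0,0,0,0.002,-0.005,10],[0,0,0,0,0.002,-0.005,10],[0,0,0,0,0.002,-0.003,10],[0,0,0,0,0.001,-0.003,10],[0,0,0,0,0.001,-0.003,10]]]}}

```text
time: 23.08
tool_pos: [0.4374, -0.0825, 0.1029]
tcp_rot: [0.033, 3.141, -0.001]
wrist_force: [4.9, -1.9, -0.6]
width: 0.244
grip_force: 40.7
```

Emit:
{"op": "play_rows", "data": {"moves": [[[0,0,0,0,0.001,-0.002,10],[0,0,0,0,0.0,-0.001,10],[0,0,0,0,0.001,-0.001,10],[0,0,0,0,0.0,-0.001,10],[0,0,0,0,0.0,-0.001,10]]]}}

```text
time: 23.5
tool_pos: [0.4375, -0.0822, 0.1035]
tcp_rot: [0.033, 3.141, -0.0]
wrist_force: [5.2, -1.6, -0.3]
width: 0.246
grip_force: 40.7
```

Emit:
{"op": "play_rows", "data": {"moves": [[[0,0,0,0,0,0,10],[0,0,0,0,0,0,10],[0,0,0,0,0,0,10],[0,0,0,0,0,0,10],[0,0,0,0,0,0,10]]]}}

```text
time: 23.92
tool_pos: [0.4374, -0.0822, 0.1034]
tcp_rot: [0.033, 3.141, -0.0]
wrist_force: [5.7, -2.0, -0.1]
width: 0.239
grip_force: 40.7
```

Emit:
{"op": "play_rows", "data": {"moves": [[[0,0,0,0,0,0,10],[0,0,0,0,0,0,10],[0,0,0,0,0,0,10],[0,0,0,0,0,0,10],[0,0,0,0,0,0,10]]]}}

```text
time: 24.33
tool_pos: [0.4374, -0.0822, 0.1035]
tcp_rot: [0.033, 3.141, -0.001]
wrist_force: [5.6, -1.7, -0.2]
width: 0.246
grip_force: 40.7
```

Emit:
{"op": "play_rows", "data": {"moves": [[[0,0,0,0,0,0,10],[0,0,0,0,0,0,10],[0,0,0,0,0,0,10],[0,0,0,0,0,0,10],[0,0,0,0,0,0,10]]]}}

```text
time: 24.75
tool_pos: [0.4374, -0.0823, 0.1034]
tcp_rot: [0.033, 3.141, -0.001]
wrist_force: [5.1, -1.8, -0.9]
width: 0.248
grip_force: 40.7
```

Emit:
{"op": "play_rows", "data": {"moves": [[[0,0,0,0,0,0,10],[0,0,0,0,0,0,10],[0,0,0,0,0,0,10],[0,0,0,0,0,0,10],[0,0,0,0,0,0,10]]]}}

```text
time: 25.17
tool_pos: [0.4374, -0.0822, 0.1035]
tcp_rot: [0.033, 3.141, -0.0]
wrist_force: [5.7, -1.7, -0.4]
width: 0.241
grip_force: 40.7
```

```bash
python3 - <<'E'
from step import *
for i in range(12): 
    t=bot.read_state()["time"]; print(round(t,2),np.round(needle(vision.read_camera("side"))[0]-B,3),end="; ")
print(bot.read_state()["wrist_force"])
E
```

```text
25.17 0.007; 25.22 0.006; 25.27 0.008; 25.32 0.006; 25.37 0.003; 25.42 0.004; 25.47 0.004; 25.52 0.003; 25.57 0.004; 25.62 0.005; 25.67 0.002; 25.72 0.003; [ 5.69558399 -1.39146568 -1.08696075]
```

The needle is at rest at zero. Releasing and retreating straight up.

Emit:
{"op": "play_rows", "data": {"moves": [[[0,0,0,0,0,0,10],[0,0,0,0,0,0,10],[0,0,0,0,0,0,10],[0,0,0,0,0,0,10],[0,0,0,0,0,0,10]]]}}

```text
time: 26.18
tool_pos: [0.4374, -0.0822, 0.1035]
tcp_rot: [0.033, 3.141, -0.0]
wrist_force: [4.8, -1.3, -0.8]
width: 0.245
grip_force: 40.7
```

Emit:
{"op": "play_rows", "data": {"moves": [[[0,0,0,0,0,0,30],[0,0,0,0,0,0,40],[0,0,0,0,0,0,50],[0,0,0,0,0,0,60],[0,0,0,0,0,0,60]]]}}

```text
time: 26.6
tool_pos: [0.4365, -0.0817, 0.103]
tcp_rot: [-0.033, -3.14, -0.0]
wrist_force: [0.4, -0.2, -0.3]
width: 0.706
grip_force: 0.0
```

Emit:
{"op": "play_rows", "data": {"moves": [[[0,0,0,0,0,-0.1,60],[0,0,0,0,0,-0.2,60],[0,0,0,0,0,-0.3,60],[0,0,0,0,0,-0.3,60],[0,0,0,0,0,-0.3,60]]]}}

```text
time: 27.02
tool_pos: [0.4368, -0.0816, 0.2251]
tcp_rot: [-0.032, -3.141, -0.0]
wrist_force: [1.3, -0.4, 0.8]
width: 0.703
grip_force: 0.0
```

Emit:
{"op": "play_rows", "data": {"moves": [[[0,0,0,0,0,-0.3,60],[0,0,0,0,0,-0.2,60],[0,0,0,0,0,-0.1,60],[0,0,0,0,0,0,60],[0,0,0,0,0,0,60]]]}}

```text
time: 27.43
tool_pos: [0.4372, -0.0818, 0.2833]
tcp_rot: [0.033, 3.141, -0.0]
wrist_force: [-0.0, 0.2, -1.5]
width: 0.704
grip_force: 0.0
```

```bash
python3 - <<'E'
from step import *
for i in range(10): 
    t=bot.read_state()["time"]; c=vision.read_camera("side"); print(round(t,2),np.round(needle(c)[0]-B,3),end="; ")
s=bot.read_state(); print(s["tool_pos"],s["wrist_force"])
a=np.load("side0.npz")["image"][:,:,::-1]; cv2.imwrite("pics/end.png",c["image"][:,:,::-1])
E
```

```text
27.43 0.0; 27.48 0.0; 27.53 0.001; 27.58 0.001; 27.63 0.001; 27.68 0.001; 27.73 0.002; 27.78 0.005; 27.83 0.001; 27.88 0.002; [ 0.43711538 -0.08173908  0.28291943] [-0.2202753  -0.41032249  0.98157094]
```

View pics/end.png

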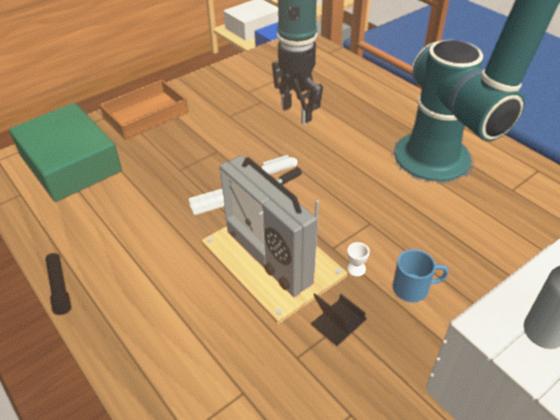

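The final picture shows the gripper clear above the crank (298,90), with the needle at zero. The egg cup (357,258), mug (415,275), phone stand (338,318) and the pill organiser and shoehorn (about 205,200 and 280,165) have not moved.

```bash
python3 -c "
from workcell import bot
print(bot.finish_job())"
```

```text
the job is handed in; nothing more can be done
None
```

The radio is charged and handed in: by camera readings about once a second and the fitted needle model, the needle stayed on the bar for about 8 s and never swung past about 0.93 rad; it was at rest at zero before I let go of the crank, and nothing else on the table was moved.

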